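Gauge the seal stones and set them on their rests

TASK

Gauge the square seal-stone blanks one after another, from the longest to the shortest: slide each lengthwise along the slot of the tapered brass-fenced gauge, from the wide mouth, flat on the gauge's floor, until it wedges between both fences, and read at which line its front end stops. Finally every stone must lie level and balanced squarely across the narrow wooden rest for its thickness: those that stop at the first line (thickest) on the lowest rest, at the second line on the middle one, at the third, deepest line (thinnest) on the tallest. Leave the water pot, the inkstone and the brush where they are.

Things in the scene. Friction and masses are not known exactly. Their poses are not given: they have to be found in the camera images.
- gauge: Fixed tapered gauge: dark wooden base plate 4 mm thick with two brass fences. Origin on the table under the centre of the slot's wide mouth; x along the slot's centre line into the narrowing slot, y left, z up. Slot open on top and at both ends, x = 0 to 175 mm, 42 mm wide at the mouth, 0.12 mm narrower per mm of x. Plate: x = -100 to +185 mm, 92 mm wide
- fence_left: The gauge's brass fence on the slot's +y side, 22 mm wide, its top 12 mm above the table; fixed, origin and axes those of the gauge. Dark lines across both fence tops at x = 83, 117 and 150 mm mark where the front end of a stone 32, 28 or 24 mm thick stops (pushed hard, up to 10 mm past it)
- fence_right: The same on the slot's -y side; fixed, origin and axes those of the gauge
- rest_low: Fixed narrow dark-wood rest, the lowest, for the thickest stones, 32 mm: a flat bar 28 mm wide (its x) and 124 mm long (its y) on two legs, its top 30 mm above the table, with room for two stones side by side. Origin on the table under its centre, z up. A stone lies across it along the rest's x axis, overhanging on both sides
- rest_mid: Fixed narrow dark-wood rest, the middle one, for the 28 mm stones: a flat bar 28 mm wide (its x) and 124 mm long (its y) on two legs, its top 45 mm above the table, with room for two stones side by side. Origin on the table under its centre, z up. A stone lies across it along the rest's x axis, overhanging on both sides
- rest_high: Fixed narrow dark-wood rest, the tallest, for the thinnest stones, 24 mm: a flat bar 28 mm wide (its x) and 124 mm long (its y) on two legs, its top 60 mm above the table, with room for two stones side by side. Origin on the table under its centre, z up. A stone lies across it along the rest's x axis, overhanging on both sides
- stone1: Loose brown stone seal blank, a plain square bar 110 mm long (longest of the five kinds; may be absent). It is 24, 28 or 32 mm square: which, the gauge tells. Origin at its centre, x along its length; 95 to 325 g
- stone2: Loose brown stone seal blank, a plain square bar 97 mm long (second longest of the five kinds; may be absent). It is 24, 28 or 32 mm square: which, the gauge tells. Origin at its centre, x along its length; 95 to 325 g
- stone3: Loose brown stone seal blank, a plain square bar 84 mm long (middle-length of the five kinds; may be absent). It is 24, 28 or 32 mm square: which, the gauge tells. Origin at its centre, x along its length; 95 to 325 g
- stone4: Loose brown stone seal blank, a plain square bar 72 mm long (second shortest of the five kinds; may be absent). It is 24, 28 or 32 mm square: which, the gauge tells. Origin at its centre, x along its length; 95 to 325 g
- stone5: Loose brown stone seal blank, a plain square bar 60 mm long (shortest of the five kinds; may be absent). It is 24, 28 or 32 mm square: which, the gauge tells. Origin at its centre, x along its length; 95 to 325 g
- water_pot: Bystander: loose white ceramic round water pot without handles, 76 mm across and 70 mm high; origin under its centre
- inkstone: Bystander: loose flat dark inkstone, 130 x 90 x 22 mm; origin under its centre
- brush: Bystander: loose bamboo writing brush 200 mm long and 12 mm thick, lying on the table; origin on the table under its middle, x along its length
Mind the look-alikes: they are no part of the job. What is shaped like the stone5 but black is not meant.

How it is judged:
On the way, in this order (a step that is already met when the one before it is completed fails the run):
1. stone1 (110 mm long), if present, is wedged in the gauge slot, on the gauge floor, touching both fences, its front end between 6 mm before and 14 mm past its line (x of stone1 in the frame of gauge between 0.0556667 and 0.0756667 m and y of stone1 in the frame of gauge between -0.004 and 0.004 m and z of stone1 in the frame of gauge between 0.015 and 0.022 m and angle between the x axis of stone1 and the x axis of gauge, either way round below 0.08 rad and contact force between stone1 and fence_left above 0.1 N and contact force between stone1 and fence_right above 0.1 N), for 0.2 s.
2. stone2 (97 mm long), if present, is wedged in the gauge slot, on the gauge floor, touching both fences, its front end between 6 mm before and 14 mm past its line (x of stone2 in the frame of gauge between 0.0288333 and 0.0488333 m and y of stone2 in the frame of gauge between -0.004 and 0.004 m and z of stone2 in the frame of gauge between 0.017 and 0.024 m and angle between the x axis of stone2 and the x axis of gauge, either way round below 0.08 rad and contact force between stone2 and fence_left above 0.1 N and contact force between stone2 and fence_right above 0.1 N), for 0.2 s.
3. stone3 (84 mm long), if present, is wedged in the gauge slot, on the gauge floor, touching both fences, its front end between 6 mm before and 14 mm past its line (x of stone3 in the frame of gauge between 0.102 and 0.122 m and y of stone3 in the frame of gauge between -0.004 and 0.004 m and z of stone3 in the frame of gauge between 0.013 and 0.02 m and angle between the x axis of stone3 and the x axis of gauge, either way round below 0.08 rad and contact force between stone3 and fence_left above 0.1 N and contact force between stone3 and fence_right above 0.1 N), for 0.2 s.
4. stone4 (72 mm long), if present, is wedged in the gauge slot, on the gauge floor, touching both fences, its front end between 6 mm before and 14 mm past its line (x of stone4 in the frame of gauge between 0.0413333 and 0.0613333 m and y of stone4 in the frame of gauge between -0.004 and 0.004 m and z of stone4 in the frame of gauge between 0.017 and 0.024 m and angle between the x axis of stone4 and the x axis of gauge, either way round below 0.08 rad and contact force between stone4 and fence_left above 0.1 N and contact force between stone4 and fence_right above 0.1 N), for 0.2 s.
5. stone5 (60 mm long), if present, is wedged in the gauge slot, on the gauge floor, touching both fences, its front end between 6 mm before and 14 mm past its line (x of stone5 in the frame of gauge between 0.0806667 and 0.100667 m and y of stone5 in the frame of gauge between -0.004 and 0.004 m and z of stone5 in the frame of gauge between 0.015 and 0.022 m and angle between the x axis of stone5 and the x axis of gauge, either way round below 0.08 rad and contact force between stone5 and fence_left above 0.1 N and contact force between stone5 and fence_right above 0.1 N), for 0.2 s.
At the end, for the whole second after the job is handed in: Each stone is at rest across its rest (32 mm: lowest, 28: middle, 24: tallest), on top within 5 mm, its centre within 13 mm of the bar's centre line and 58 mm of its middle lengthways, level within 7 degrees, square within 15 degrees (x of stone1 in the frame of rest_mid between -0.013 and 0.013 m and y of stone1 in the frame of rest_mid between -0.058 and 0.058 m and z of stone1 in the frame of rest_mid between 0.054 and 0.064 m and angle between stone1's own x axis and vertical between 1.45 and 1.69 rad and angle between the x axis of each of stone1, stone5 and the x axis of rest_mid, either way round below 0.26 rad and linear speed of each of stone1, stone2, stone3, stone4, stone5 below 0.02 m/s and x of stone2 in the frame of rest_low between -0.013 and 0.013 m and y of stone2 in the frame of rest_low between -0.058 and 0.058 m and z of stone2 in the frame of rest_low between 0.041 and 0.051 m and angle between stone2's own x axis and vertical between 1.45 and 1.69 rad and angle between the x axis of each of stone2, stone4 and the x axis of rest_low, either way round below 0.26 rad and x of stone3 in the frame of rest_high between -0.013 and 0.013 m and y of stone3 in the frame of rest_high between -0.058 and 0.058 m and z of stone3 in the frame of rest_high between 0.067 and 0.077 m and angle between stone3's own x axis and vertical between 1.45 and 1.69 rad and angle between the x axis of stone3 and the x axis of rest_high, either way round below 0.26 rad and x of stone4 in the frame of rest_low between -0.013 and 0.013 m and y of stone4 in the frame of rest_low between -0.058 and 0.058 m and z of stone4 in the frame of rest_low between 0.041 and 0.051 m and angle between stone4's own x axis and vertical between 1.45 and 1.69 rad and x of stone5 in the frame of rest_mid between -0.013 and 0.013 m and y of stone5 in the frame of rest_mid between -0.058 and 0.058 m and z of stone5 in the frame of rest_mid between 0.054 and 0.064 m and angle between stone5's own x axis and vertical between 1.45 and 1.69 rad); the robot touches nothing.
It fails at once if the water pot is moved by more than 4 cm (distance of water_pot from where it was at the start of the episode above 0.04 m).
It fails at once if the inkstone is moved by more than 4 cm (distance of inkstone from where it was at the start of the episode above 0.04 m).
It fails at once if the brush is moved by more than 4 cm (distance of brush from where it was at the start of the episode above 0.04 m).
It fails at once if the water pot is tipped over (angle between water_pot's own z axis and vertical above 0.6 rad).
Of stone1, stone2, stone3, stone4, stone5 only 3 to 4 are there at a start; the rules pass over those that are not, and their reading is None.
At some moment in a run one of stone1, stone2, stone3, stone4, stone5 may be knocked a few centimetres aside while the robot is not near it.
Once in a run the grip may slacken for a moment while it holds something.
It also fails if it takes over 210 s, if anything falls off the work surface, if the arm or the gripper's body presses on something with over 40 N, if the wrist force passes 120 N, or if a joint passes its speed limit or range.

ROBOT

A 6-joint arm with a two-finger parallel gripper is mounted at the origin on the work surface. World frame = base frame: x ahead of the robot, y to its left, z up, the work surface at z = 0. Lengths are in m, angles in rad, forces in N, time in s.
With the tool pointing down it reaches from about 0.325 to 0.775 m from the base axis. Payload 5.5 kg.
Tool frame: the origin (TCP) lies on the centre line of the jaws, within the pads' length; the fingertips stand 22 mm ahead of it and the grasp point (between the pads) lies 3 mm ahead of it; z points along the fingers, y is the line along which they close (so a half turn about z gives the same grasp; the last joint's range is limited). The gripper opens to 88 mm and grips with 3 to 60 N. Pads are 20 mm wide; open, the fingers measure 115 mm over their backs; the gripper's body (75 mm by 178 mm) begins 61 mm behind the grasp point.
Start: joints at [1.274, 0.091, 1.231, -0, 1.82, -0.057], TCP at [0.143, 0.583, 0.245] pointing down, gripper open.
Joint ranges: [-2.87, 2.87], [-0.86, 2.18], [0.17, 2.46], [-1.51, 4.65], [0.06, 2.69], [-2.65, 2.65]. Speed limits (rad/s): [2.57, 2.57, 3.01, 3.14, 3.14, 3.14].

INTERFACE

Orientations are given as a unit quaternion [x, y, z, w].
In Python, from rig import robot, eoat, kin, cams, models gives the robot as it stands. The module is installed in compiled form; this text tells all that it offers. Calls block until the motion is done:
- robot.move_to(position, orientation): joint-space move of the TCP to a pose.
- robot.move_l(position, attitude=None, vel=0.15): straight line of the TCP; attitude=None keeps the orientation; vel is the mean speed in m/s.
- robot.set_joints(angles): joint-space move.
- eoat.move_gripper(opening, squeeze=None): finger opening in m; squeeze is the grip in N (None keeps the last); returns when the fingers have stopped.
- robot.hold(seconds).
- kin.inverse_kinematics(position, orientation): joint angles nearest the present ones, or None.
- robot.sense(): the state.
- cams.camera(name): name is "scene" or "top" or "wrist"; returns a dict with "pixels" (480x640x3 uint8, red, green, blue), "K" (3x3 intrinsics, pixels), "dist" ([k1, k2, p1, p2, k3] as OpenCV has them; the pictures are not rectified), "R" (3x3) and "t" (3): a world point X has camera coordinates R X + t; the wrist camera has in their place "mount" (4x4, takes a point from camera to tool coordinates, whose origin is the TCP and whose axes are the flange's). Camera axes: x right, y down, z forward; pixel columns grow to the right and rows downward; lengths in m; the calibration is good to about 2 mm. A picture is of the moment at which its call begins: read the wrist's pose just before it. There is no depth.
A pose or a line that the arm cannot do raises robot.Unreachable and nothing moves.
- robot.finish_job(): hands the job in; it is judged then, once.
Trained networks look in a picture, given as the dict that the camera call returned (one of the last four; its "shot" number tells which), for a name from the list of things; names that differ only in an ending like _2 or _b are one class to them, and where a whole thing is asked for, a point or a joint stands for the part that bears it (a point fixed in the world has none). Each returns a list of dicts, best first, with "conf" (0 to 1); they miss things now and then, are a little off and sometimes report something else, mostly with a low value. They report only what shows in the picture. A call takes as long as a camera call. They do not tell look-alikes from the thing itself.
- models.recognise(picture, label): "extent" ([left, top, right, bottom] as shares, 0 to 1, of the picture: columns of its width, rows of its height, round what is visible of it).
- models.regions_of(picture, label): "mask" (480x640 bool, what is visible of it) and "extent" ([left, top, right, bottom] as shares, 0 to 1, of the picture: columns of its width, rows of its height, round what is visible of it).
- models.landmark_of(picture, label): "at" ([column, row] as shares, 0 to 1, of the picture: columns of its width, rows of its height: a listed point, or the origin of a listed thing).
The state is a dict: "t": time; "joint_positions": joint angles; "joint_velocities": joint speeds; "joint_efforts": joint torques, N m; "tcp_pos": TCP position; "tcp_rot": TCP orientation; "wrist_force": force on the tool from outside, world axes, zero at the start; "ft_torque": the same for the moment, N m; "finger_gap": finger opening in m; "grasp_force": force on a finger pad.
Only numpy, scipy, OpenCV 4.12 (cv2) and the standard library are available. Lean on these libraries where they do the work, as an engineer would, in place of code of your own. Each camera call takes 0.05 s, during which the arm holds its last target. There are 200 camera calls.

## Working session

There is one attempt and no reset: what is moved stays moved. The work goes in short steps, each a Python script; the robot and the scene stay as the last script left them, time stands still between calls to the robot, and variables do not carry over. Pictures are saved under pics/ and viewed, at most 14 in all, crops included, and the job is handed in when it is done.

```bash
mkdir -p pics; ls
cat > h.py <<'E'
import numpy as np, cv2
from rig import robot, eoat, kin, cams, models
def save(c,n): cv2.imwrite('pics/'+n, cv2.cvtColor(c['pixels'],cv2.COLOR_RGB2BGR))
def to_world(c,uv,z,T=None):
    """pixels Nx2 -> world xy at height z. T=(tcp_pos,tcp_rot) for wrist"""
    uv=np.asarray(uv,float).reshape(-1,1,2)
    p=cv2.undistortPoints(uv,np.array(c['K']),np.array(c['dist'])).reshape(-1,2)
    d=np.c_[p,np.ones(len(p))]
    if 'R' in c:
        R=np.array(c['R']);t=np.array(c['t']); o=-R.T@t; d=d@R
    else:
        from scipy.spatial.transform import Rotation as Ro
        M=np.array(c['mount']);Rt=Ro.from_quat(T[1]).as_matrix()
        o=Rt@M[:3,3]+T[0]; d=d@(Rt@M[:3,:3]).T
    s=(z-o[2])/d[:,2]
    return o+d*s[:,None]
E
python3 - <<'E'
from h import *
s=robot.sense(); print(s)
for n in ('top','scene'):
    c=cams.camera(n); save(c,n+'0.png')
    print(n,c['R'],c['t'],c['K'])
    for l in ['gauge','rest_low','rest_mid','rest_high','stone1','stone2','stone3','stone4','stone5','water_pot','inkstone','brush']:
        r=models.regions_of(c,l)
        for q in r:
            if q['conf']<.3: continue
            m=q['mask'].astype(np.uint8); k=np.argwhere(m)[:,::-1].astype(np.float32)
            print(n,l,round(q['conf'],2),[np.round(v,1) for v in cv2.minAreaRect(k)] if len(k) else None,len(k))
E
```

```text
pics
{'t': 0.0, 'joint_positions': array([ 1.27429923e+00,  9.18476386e-02,  1.23185773e+00, -2.68269164e-05,
        1.81983098e+00, -5.66648160e-02]), 'joint_velocities': array([ 0.00166398, -0.00038711, -0.00079828, -0.00015873, -0.00026673,
       -0.00082121]), 'joint_efforts': array([-5.95675501e-04, -4.46461558e+01, -4.06440425e+01,  6.97082514e-02,
        2.94596585e-02, -1.97923296e-04]), 'tcp_pos': array([0.14243712, 0.58257982, 0.24352948]), 'tcp_rot': array([ 1.19632165e-01,  9.92817808e-01, -9.59017050e-04, -1.57918222e-04]), 'wrist_force': array([0.38002202, 0.31381267, 0.37091013]), 'ft_torque': array([-0.01406407, -0.0144767 , -0.04993747]), 'grasp_force': 0.0, 'finger_gap': 0.08798482884127991}
top [[ 0.02858069 -0.99936056 -0.02148505]
 [-0.99620401 -0.02670923 -0.08285037]
 [ 0.08222354  0.02377141 -0.99633037]] [-0.01049288  0.54338561  1.22900578] [[533.32604297   0.         316.27462028]
 [  0.         533.32604297 239.40280262]
 [  0.           0.           1.        ]]
top gauge 0.57 [array([185.5, 258.5]), array([ 38.5, 119.1]), np.float64(0.7)] 4500
top res
[... 5304 characters left out ...]
45.0)] 395
scene stone5 0.68 [array([297.1, 208.8]), array([12.6, 32. ]), np.float64(29.4)] 373
scene stone5 0.57 [array([366.4, 243.2]), array([28.8, 16.7]), np.float64(25.0)] 451
scene water_pot 0.64 [array([528.1, 364.5]), array([41.6, 49.7]), np.float64(16.7)] 1680
scene inkstone 0.75 [array([437.8, 316.2]), array([12.6, 71.2]), np.float64(27.3)] 795
scene inkstone 0.71 [array([166.7, 172.1]), array([33.2, 51.8]), np.float64(36.9)] 1398
scene inkstone 0.32 [array([296.7, 208.8]), array([12.3, 31.5]), np.float64(29.4)] 352
scene brush 0.79 [array([308.3, 352.9]), array([ 8.5, 91.1]), np.float64(32.0)] 568
scene brush 0.47 [array([525.6, 364.8]), array([41.1, 49.2]), np.float64(26.6)] 1678
```

Run:
```python
import cv2
i=cv2.imread('pics/top0.png'); cv2.imwrite('pics/topz.png',cv2.resize(i[110:370,80:480],(800,520),interpolation=cv2.INTER_CUBIC))
```

```text
(no output)
```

View pics/topz.png

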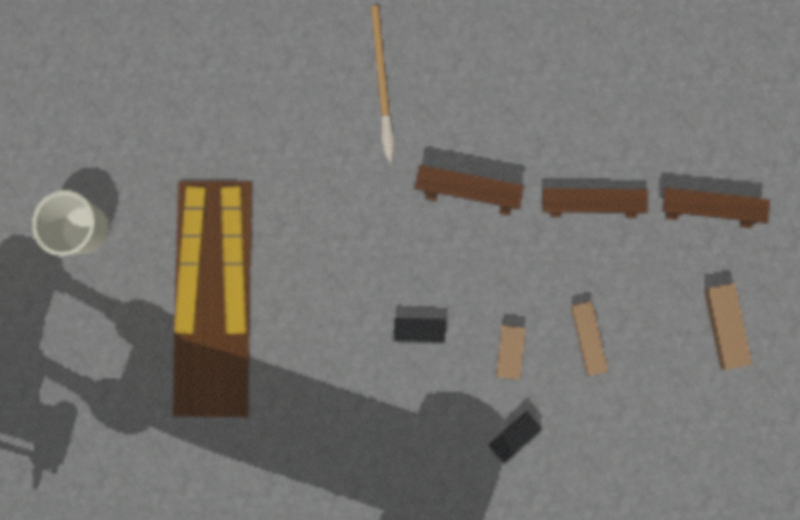

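View pics/top0.png

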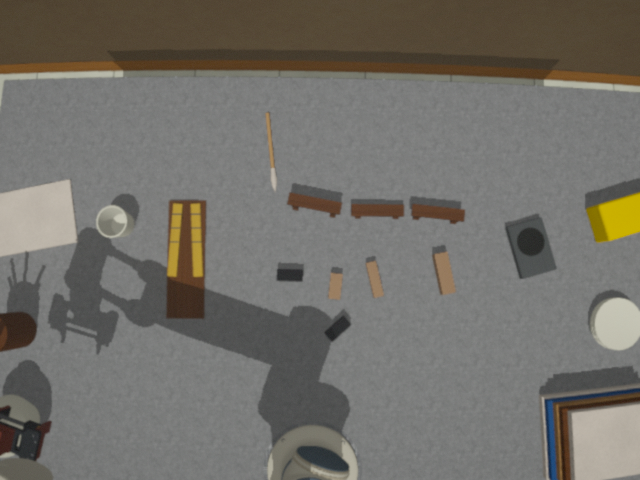

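The top view shows three brown stones at about (444,273), (375,279) and (335,286), and the black look-alikes at (289,274) and (338,328). The gauge is at (186,258) with its mouth towards the robot. The rests are high at (314,205), low at (377,210) and mid at (437,213).

```bash
cat >> h.py <<'E'
def q(yaw): return np.array([-np.sin(yaw/2),np.cos(yaw/2),0,0])
def wshot(n=None):
    s=robot.sense(); c=cams.camera('wrist')
    if n: save(c,n)
    return c,(s['tcp_pos'],s['tcp_rot'])
def brown(c):
    h=cv2.cvtColor(c['pixels'],cv2.COLOR_RGB2HSV); return h
E
python3 - <<'E'
from h import *
c=cams.camera('top')
for n,uv,z in [('gauge',(185.5,258.5),0.004),('s444',(443.8,273.6),.03),('s375',(374.8,279.3),.024),('s335',(335.2,286.2),.028),('low',(377,208),.03),('mid',(437.4,210),.045),('high',(313.8,202),.06),('pot',(114,222),.05),('blk',(289,273),.03),('blk2',(338,328),.03),('mouth',(185,277),.01)]:
    print(n,to_world(c,[uv],z).round(3))
w=cams.camera('wrist'); print(w['mount'],w['K'],w['dist'])
print(to_world(c,[(185,277),(187,205)],.012))
robot.move_to([0.45,0.25,0.32],q(0)); w,T=wshot('wg.png'); print(T)
robot.move_to([0.45,-0.15,0.32],q(0)); w,T=wshot('ws.png'); print(T, robot.sense()['t'])
E
```

```text
gauge [[0.49  0.318 0.004]]
s444 [[ 0.471 -0.295  0.03 ]]
s375 [[ 0.454 -0.134  0.024]]
s335 [[ 0.435 -0.043  0.028]]
low [[ 0.62  -0.136  0.03 ]]
mid [[ 0.618 -0.275  0.045]]
high [[0.626 0.012 0.06 ]]
pot [[0.57  0.484 0.05 ]]
blk [[0.463 0.066 0.03 ]]
blk2 [[ 0.339 -0.052  0.03 ]]
mouth [[0.446 0.316 0.01 ]]
[[-4.02399355e-04 -9.58027247e-01 -2.86676876e-01  7.93914078e-02]
 [ 9.99999871e-01 -2.97013179e-04 -4.11099025e-04  5.01680651e-04]
 [ 3.08697257e-04 -2.86677004e-01  9.58027244e-01 -1.41175069e-01]
 [ 0.00000000e+00  0.00000000e+00  0.00000000e+00  1.00000000e+00]] [[422.8227885    0.         315.28834364]
 [  0.         422.8227885  245.29186913]
 [  0.           0.           1.        ]] [0.0082231 0.        0.        0.        0.       ]
[[0.44599415 0.31528718 0.012     ]
 [0.61917872 0.31886214 0.012     ]]
(array([0.44970068, 0.25065217, 0.31974377]), array([-4.43091356e-04,  9.99999876e-01,  5.03433892e-05, -2.23428171e-04]))
(array([ 0.45031296, -0.14922789,  0.31999761]), array([-5.84704339e-04,  9.99999814e-01,  1.57212288e-04,  7.21987028e-05])) 4.6667
```

View pics/wg.png

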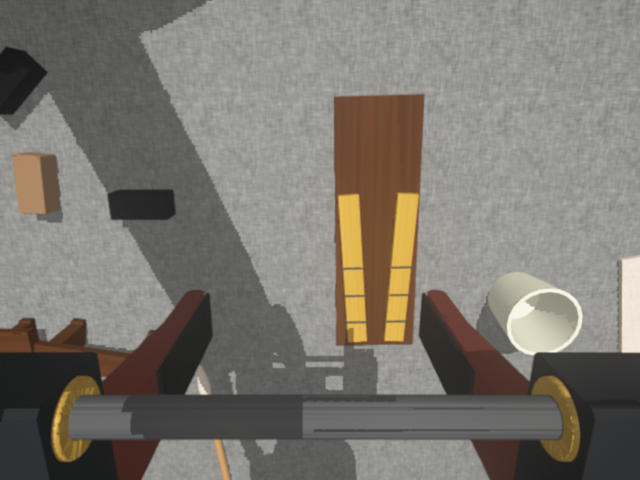

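View pics/ws.png

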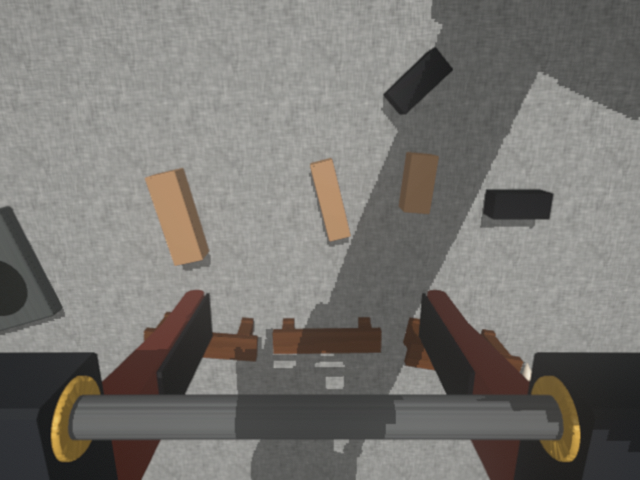

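```bash
cat >> h.py <<'E'
from scipy.optimize import minimize
from scipy.spatial.transform import Rotation as Ro
def project(c,P,T=None):
    P=np.asarray(P,float)
    if 'R' in c: R=np.array(c['R']);t=np.array(c['t'])
    else:
        M=np.array(c['mount']);Rt=Ro.from_quat(T[1]).as_matrix()
        Rc=Rt@M[:3,:3]; o=Rt@M[:3,3]+T[0]; R=Rc.T; t=-R@o
    return cv2.projectPoints(P,cv2.Rodrigues(R)[0],t,np.array(c['K']),np.array(c['dist']))[0].reshape(-1,2)
def sil(c,T,x,y,yaw,L,W,z0,z1,ss=4):
    a=np.array([[i,j] for i in(-L/2,L/2) for j in(-W/2,W/2)])
    R=np.array([[np.cos(yaw),-np.sin(yaw)],[np.sin(yaw),np.cos(yaw)]])
    b=a@R.T+[x,y]
    P=np.r_[np.c_[b,np.full(4,z0)],np.c_[b,np.full(4,z1)]]
    uv=project(c,P,T); h=cv2.convexHull(uv.astype(np.float32)).reshape(-1,2)
    m=np.zeros((480,640),np.uint8)
    cv2.fillConvexPoly(m,np.round(h*16).astype(np.int32),255,cv2.LINE_AA,4); return m/255.
def fit(c,T,mask,L,W,z0,z1,init):
    m=mask.astype(float)
    def f(p):
        s=sil(c,T,p[0],p[1],p[2],L,W,z0,z1); return 1-np.minimum(s,m).sum()/np.maximum(s,m).sum()
    init=np.array(init); sx=np.array([init]+[init+d for d in np.diag([.01,.01,.15])])
    r=minimize(f,init,method='Nelder-Mead',options=dict(initial_simplex=sx,xatol=2e-4,fatol=1e-4,maxiter=150))
    return r.x,1-r.fun
SIZ={1:(.110,.028),2:(.097,.032),3:(.084,.024),4:(.072,.032),5:(.060,.028)}
def stones(c,T,z0=0.,conf=.3):
    """every brown stone in picture: best kind by silhouette"""
    out=[]
    for r in models.regions_of(c,'stone1'):
        m=r['mask']
        if r['conf']<conf or m.sum()<100: continue
        px=np.median(c['pixels'][m],axis=0); 
        if px[0]-px[2]<25: continue
        k=np.argwhere(m)[:,::-1].astype(np.float32)
        cen=to_world(c,[k.mean(0)],z0+.014,T)[0]
        b=cv2.boxPoints(cv2.minAreaRect(k)); w=to_world(c,b,z0+.014,T)[:,:2]
        e=max((w[1]-w[0],w[2]-w[1]),key=np.linalg.norm); yaw=np.arctan2(e[1],e[0])
        if yaw>np.pi/2: yaw-=np.pi
        if yaw<=-np.pi/2: yaw+=np.pi
        best=max(((*fit(c,T,m,L,W,z0,z0+W,[cen[0],cen[1],yaw]),n) for n,(L,W) in SIZ.items()),key=lambda q:q[1])
        out.append((best[2],best[0],round(best[1],3),px))
    return out
E
python3 - <<'E'
from h import *
# gauge
im=cv2.imread('pics/wg.png'); hsv=cv2.cvtColor(im,cv2.COLOR_BGR2HSV)
T=(np.array([0.44970068,0.25065217,0.31974377]),np.array([-4.43091356e-04,9.99999876e-01,5.03433892e-05,-2.23428171e-04]))
w,Tn=wshot()
ye=cv2.inRange(hsv,(18,120,120),(32,255,255))[:, 320:430]
n,lab,st,ce=cv2.connectedComponentsWithStats(ye); ye=np.isin(lab,[i for i in range(1,n) if st[i,4]>150])
rows=np.where(ye.any(1))[0]; mids=[];ed=[]
for r in rows:
    x=np.where(ye[r])[0]+320; g=np.diff(x)
    if len(g) and g.max()>15:
        i=g.argmax(); mids.append([(x[0]+x[-1])/2,r]); ed.append([x[i],x[i+1]])
mids=np.array(mids); W=to_world(w,mids,.012,T)
f=np.polyfit(W[:,0],W[:,1],1); print('rows',rows.min(),rows.max(),'line',f,'x range',W[0],W[-1])
l=to_world(w,np.c_[np.array(ed)[:,0],mids[:,1]],.012,T);r=to_world(w,np.c_[np.array(ed)[:,1],mids[:,1]],.012,T)
print('slot width mouth/end',(r-l)[[2,20,-3],1])
# edges with half pixel
print('mouth x',to_world(w,[[378,rows.min()-.5]],.012,T), 'end',to_world(w,[[378,rows.max()+.5]],.012,T))
for o in stones(w,Tn): print(o)
for y,n in ((-0.08,('rest_high','rest_low')),(-0.2,('rest_low','rest_mid'))):
    robot.move_to([0.53,y,0.32],q(0)); w,T=wshot(f'wr{y}.png')
    for l in n:
        h={'rest_low':.03,'rest_mid':.045,'rest_high':.06}[l]
        for r in models.regions_of(w,l):
            if r['conf']<.3: continue
            k=np.argwhere(r['mask'])[:,::-1]; c=to_world(w,[k.mean(0)],h,T)[0]
            print(l,r['conf'],fit(w,T,r['mask'],.028,.124,h-.01,h,[c[0],c[1],0]))
print(robot.sense()['t'])
E
```

```text
rows 192 341 line [0.02333383 0.30750074] x range [0.44733686 0.32141034 0.012     ] [0.62320333 0.32216783 0.012     ]
slot width mouth/end [0.04173585 0.03900731 0.02133957]
mouth x [[0.44465095 0.31808824 0.012     ]] end [[0.62386364 0.32575784 0.012     ]]
(2, array([ 0.47206907, -0.29462112,  0.21287534]), np.float64(0.905), array([180., 142., 107.]))
(5, array([ 0.43520911, -0.04103866, -0.08545746]), np.float64(0.947), array([111.,  89.,  69.]))
(3, array([ 0.4538731 , -0.13290794,  0.25881478]), np.float64(0.913), array([183., 144., 109.]))
rest_high 0.96 (array([ 0.62239121,  0.0121268 , -0.15171994]), np.float64(0.6663896004289098))
rest_low 0.84 (array([ 0.61529273, -0.13512407,  0.01997788]), np.float64(0.8819257203953611))
rest_low 0.93 (array([ 0.61510386, -0.13554164,  0.01714737]), np.float64(0.8808171630540006))
rest_mid 0.79 (array([ 0.61151921, -0.27512356, -0.08661548]), np.float64(0.8564498192081335))
6.125
```

```bash
cat >> h.py <<'E'
G0=np.array([0.4455,0.3178]); GY=0.0233
TH=.033  # TCP above stone bottom when gripped
def gp(x,y=0.):
    c,s=np.cos(GY),np.sin(GY); return G0+[c*x-s*y,s*x+c*y]
def up(z=.16,v=.25):
    p=robot.sense()['tcp_pos']; robot.move_l([p[0],p[1],z],vel=v)
def st(tag):
    s=robot.sense(); print(tag,'t%.1f'%s['t'],'p',s['tcp_pos'].round(4),'F',s['wrist_force'].round(1),'gap %.4f grip %.1f'%(s['finger_gap'],s['grasp_force'])); return s
def grip(x,y,yaw,zb,W,N=30,above=.10):
    """grip stone centred x,y with bottom at zb"""
    eoat.move_gripper(.075); robot.move_to([x,y,above],q(yaw))
    robot.move_l([x,y,zb+TH],vel=.1); eoat.move_gripper(0.,N); return st('grip')
def find(n,z0=0.,xy=None):
    """fly the wrist camera over the stone; return refined pose"""
    robot.move_to([xy[0]-.06,xy[1],.22],q(0)); w,T=wshot()
    o=[a for a in stones(w,T,z0) if a[0]==n]
    print('find',o); return o[0][1] if o else None
def to_gauge(n,lead=.010):
    L,W=SIZ[n]; line={.032:.083,.028:.117,.024:.150}[W]
    a=gp(lead-L/2); robot.move_l([*a,.085],q(GY),vel=.25); s=st('over')
    if s['finger_gap']<W-.004: return False
    robot.move_l([*a,.004+TH+.001],vel=.08); st('on plate')
    b=gp(line-.03-L/2); robot.move_l([*b,.004+TH+.0005],vel=.08); st('slid')
    eoat.move_gripper(W+.016); up(.10)
    return True
def push(n,fmax=8.):
    L,W=SIZ[n]; line={.032:.083,.028:.117,.024:.150}[W]
    eoat.move_gripper(0.,10)
    back=line-.03-L-.022
    robot.move_to([*gp(back),.08],q(GY)); robot.move_l([*gp(back),.029],vel=.08)
    f0=robot.sense()['wrist_force']; u=np.array([np.cos(GY),np.sin(GY)])
    x=back; end=line-L-.010+.012
    while x<end:
        x+=.004 if x<line-L-.02 else .0015
        robot.move_l([*gp(x),.029],vel=.03); s=robot.sense(); f=-(s['wrist_force']-f0)[:2]@u
        if f>fmax: break
    robot.hold(.4); s=st('pushed'); d=s['tcp_pos'][:2]-G0
    xf=d@u+.010+L; print('front at %.4f, line %.3f, f %.1f'%(xf,line,f)); return xf
E
python3 - <<'E'
from h import *
p=find(2,0,(.472,-.295))
if p is not None:
    s=grip(*p,0.,.032); up(.085,.1); st('lift')
    if to_gauge(2): push(2)
c=cams.camera('top'); save(c,'t1.png')
i=c['pixels'][190:330,130:330]; cv2.imwrite('pics/t1z.png',cv2.resize(i[:,:,::-1],(800,560),interpolation=cv2.INTER_CUBIC))
E
```

```text
find [(2, array([ 0.47344922, -0.29499221,  0.20968486]), np.float64(0.925), array([163., 128.,  96.]))]
grip t9.6 p [ 0.4735 -0.2951  0.033 ] F [-0.6 -0.   0.5] gap 0.0318 grip 29.9
lift t10.2 p [ 0.4733 -0.2949  0.0845] F [ 1.1 -0.4 -3.1] gap 0.0317 grip 29.9
over t12.9 p [0.4072 0.3163 0.085 ] F [-1.4  0.8 -2.5] gap 0.0316 grip 29.9
on plate t13.6 p [0.4068 0.3168 0.0372] F [-0.6 -0.1 -2. ] gap 0.0321 grip 30.0
slid t14.3 p [0.4498 0.3178 0.0372] F [-0.9 -0.5 -1.8] gap 0.0316 grip 30.0
pushed t22.6 p [0.4264 0.3175 0.029 ] F [-10.2  -0.4   5.6] gap 0.0008 grip 5.0
front at 0.0879, line 0.083, f 10.2
```

View pics/t1z.png

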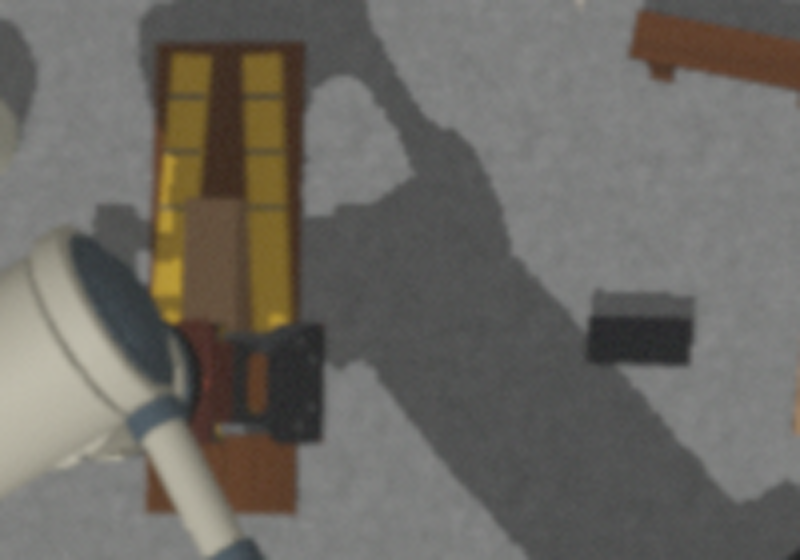

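Stone2 sits wedged with its front at the first line, crop (215,197) against the line at (190,207). Next I'll check the rests more closely.

View pics/wr-0.2.png

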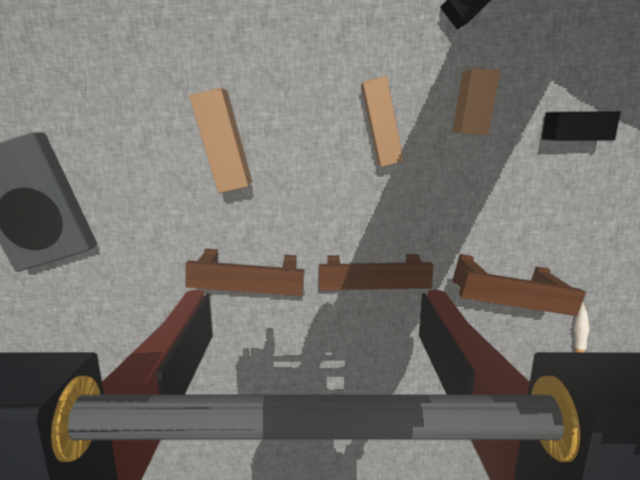

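View pics/wr-0.08.png

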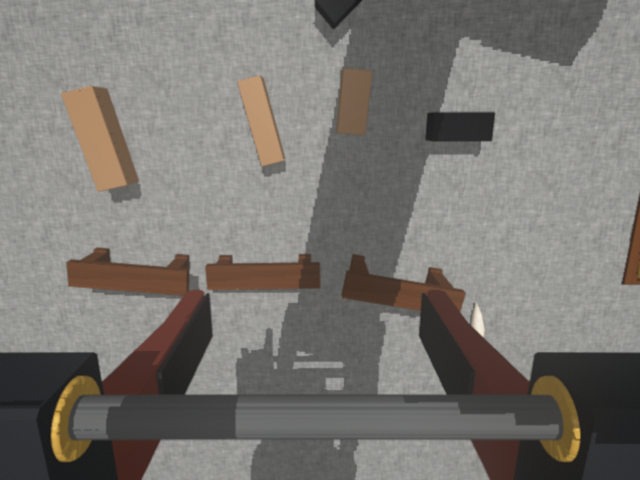

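```bash
cat >> h.py <<'E'
REST={}
E
python3 - <<'E'
from h import *
w=cams.camera('wrist'); im=cv2.cvtColor(cv2.imread('pics/wr-0.2.png'),cv2.COLOR_BGR2HSV); im2=cv2.imread('pics/wr-0.2.png').astype(int)
T=(np.array([.53,-.2,.32]),q(0))
br=(im2[:,:,2]-im2[:,:,0]>18)
for n,h,u0,u1,v0,v1 in (('rest_low',.03,322,430,262,305),('rest_mid',.045,190,299,262,305),('rest_high',.06,466,574,262,325)):
    P=[]
    for u in range(u0,u1,2):
        v=np.where(br[v0:v1,u])[0]
        if len(v): P.append([u,v.max()+v0+.5])
    k=np.array(P); W=to_world(w,k,h,T)
    f=np.polyfit(W[:,1],W[:,0],1); r=W[:,0]-np.polyval(f,W[:,1]); g=abs(r)<.003; f=np.polyfit(W[g,1],W[g,0],1)
    # mid y from column ends of the far edge
    row=br[int(np.median(k[:,1]))-4]; print(n,'slope',f[0],'yaw',-np.arctan(f[0]),'n',g.sum(),len(g),'x at mid',np.polyval(f,W[:,1].mean())-.014/np.cos(f[0]),'ymid',W[:,1].mean())
E
python3 - <<'E'
from h import *
w=cams.camera('wrist');T=(np.array([.53,-.2,.32]),q(0))
for n,h,a,b in (('low',.03,(319,291),(433,288)),('mid',.045,(186,289),(303,296)),('high',.06,(462,299),(581,315))):
    W=to_world(w,[a,b],h,T)[:,:2]; d=W[1]-W[0]; L=np.linalg.norm(d); yaw=-np.arctan2(d[0],d[1]); print(n,L,yaw,W.mean(0)-.014*np.array([np.cos(yaw),np.sin(yaw)]))
E
```

```text
rest_low slope -0.029230046598305692 yaw 0.029221726188606707 n 53 54 x at mid 0.6155434578504285 ymid -0.13400348616459712
rest_mid slope 0.07319793953127005 yaw -0.07306762817973836 n 28 55 x at mid 0.6128086668033572 ymid -0.27535825426890986
rest_high slope 0.1663567653687599 yaw -0.16484713668290554 n 45 54 x at mid 0.6231732061721378 ymid 0.011122874010636287
low 0.12506349843487277 0.02832482607150514 [ 0.61645415 -0.13335454]
mid 0.12412327236574285 -0.06538668603064217 [ 0.61362071 -0.27365128]
high 0.12618652768164487 -0.14246156193855303 [0.62356197 0.01575085]
```

```bash
cat >> h.py <<'E'
REST={2:(.616,-.1338,.029,.030),4:(.616,-.1338,.029,.030),1:(.613,-.275,-.072,.045),5:(.613,-.275,-.072,.045),3:(.6233,.0135,-.155,.060)}
def out_and_place(n,xf):
    """xf: gauge x of the front of the wedged stone"""
    L,W=SIZ[n]; x,y,yaw,h=REST[n]
    p=robot.sense()['tcp_pos']; c=xf-L/2
    a=p[:2]-.012*np.array([np.cos(GY),np.sin(GY)]); robot.move_l([*a,p[2]],vel=.08); up(.09)
    g=gp(c); s=grip(*g,GY,.004,W,30,.09)
    if abs(s['finger_gap']-W)>.003: print('bad grip'); return False
    yy=((s['tcp_pos'][:2]-G0)@[-np.sin(GY),np.cos(GY)])
    robot.move_l([*gp(c-.02),.004+TH+.0005],vel=.08); up(.06,.06); up(h+TH+.045); s=st('out')
    if s['finger_gap']<W-.004: return False
    zt=h+TH+.045
    m=np.array([.49,.15 if y<.1 else .2]); robot.move_l([*m,zt],vel=.25)
    robot.move_l([x-.06,y,zt],q(yaw),vel=.25); robot.move_l([x,y,zt],vel=.15); s=st('over rest')
    if s['finger_gap']<W-.004: return False
    robot.move_l([x,y,h+TH+.006],vel=.1)
    z=h+TH+.006; f0=s['wrist_force'][2]
    while z>h+TH-.002:
        z-=.001; robot.move_l([x,y,z],vel=.03)
        if robot.sense()['wrist_force'][2]-f0>2: break
    s=st('set'); eoat.move_gripper(W+.02); robot.hold(.2); up(.17,.15); return True
def verify(n):
    x,y,yaw,h=REST[n]; robot.move_to([x-.12,y,.26],q(0)); w,T=wshot(f'v{n}_{int(robot.sense()["t"])}.png')
    for o in stones(w,T,h): print('verify',n,o)
E
python3 - <<'E'
from h import *
print(out_and_place(2,.0879)); verify(2); st('end')
p=find(3,0,(.454,-.133))
E
```

```text
grip t26.5 p [0.4849 0.3187 0.037 ] F [-1.  -0.2 -0.3] gap 0.0317 grip 30.0
out t27.7 p [0.4655 0.3188 0.1092] F [ 0.4  0.1 -2.4] gap 0.0315 grip 30.0
over rest t30.4 p [ 0.6156 -0.133   0.1077] F [-0.5  0.5 -2.9] gap 0.0316 grip 30.0
set t31.5 p [ 0.616  -0.1338  0.067 ] F [ 0.1 -0.2 -0.7] gap 0.0315 grip 30.0
True
verify 2 (5, array([ 0.43637961, -0.04909617, -0.03343686]), np.float64(0.799), array([117.,  93.,  72.]))
verify 2 (2, array([ 0.61852526, -0.13297698,  0.03044844]), np.float64(0.902), array([114.,  90.,  69.]))
verify 2 (3, array([ 0.45458168, -0.1327101 ,  0.24272727]), np.float64(0.812), array([192., 152., 116.]))
end t33.8 p [ 0.4964 -0.1336  0.2573] F [-0.  -0.2 -0.5] gap 0.0525 grip 0.0
find [(3, array([ 0.45428296, -0.1327711 ,  0.23740958]), np.float64(0.922), array([182., 144., 107.]))]
```

```bash
sed -i 's/robot.move_l(\[x,y,z\],vel=.03)$/robot.move_l([x,y,z],vel=.03); robot.hold(.08)/' h.py
python3 - <<'E'
from h import *
p=find(3,0,(.4543,-.1328))
s=grip(*p,0.,.024); up(.085,.1); s=st('lift')
if abs(s['finger_gap']-.024)<.003 and to_gauge(3): push(3)
c=cams.camera('top'); save(c,'t2.png')
i=c['pixels'][190:330,130:330]; cv2.imwrite('pics/t2z.png',cv2.resize(i[:,:,::-1],(800,560),interpolation=cv2.INTER_CUBIC))
E
```

```text
find [(3, array([ 0.45440412, -0.13252978,  0.24980604]), np.float64(0.945), array([182., 143., 107.]))]
grip t37.6 p [ 0.4544 -0.1326  0.033 ] F [0.1 0.5 0.8] gap 0.0236 grip 30.0
lift t38.2 p [ 0.4542 -0.1325  0.0845] F [ 0.8  0.2 -1.6] gap 0.0241 grip 30.0
over t40.2 p [0.4137 0.3163 0.085 ] F [-0.6 -0.2 -2. ] gap 0.0238 grip 30.0
on plate t40.9 p [0.4133 0.3169 0.0372] F [-0.3 -0.9 -1.8] gap 0.0237 grip 30.0
slid t42.5 p [0.5232 0.3197 0.0376] F [ 0.1 -0.1 -2.2] gap 0.0237 grip 30.0
pushed t50.4 p [0.5055 0.3193 0.029 ] F [-6.8 -0.6  5. ] gap 0.0005 grip 3.6
front at 0.1540, line 0.150, f 8.3
```

View pics/t2z.png

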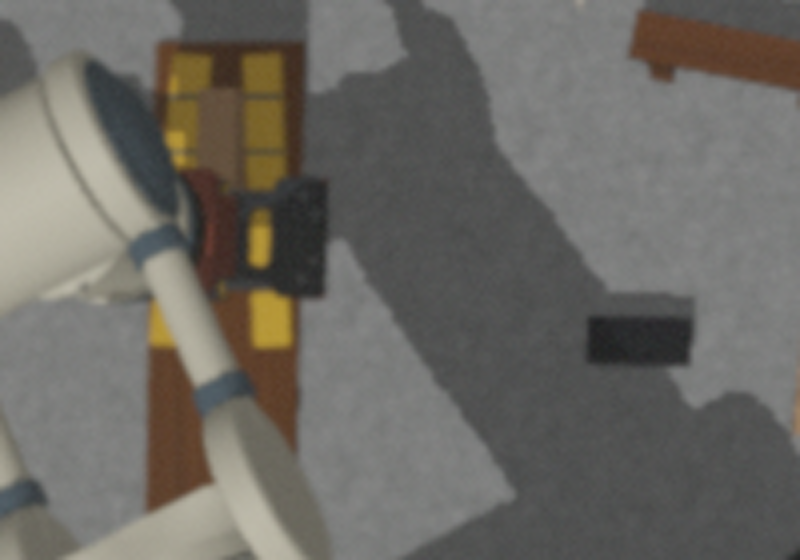

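Stone3 stops at the third line: its front is at crop (218,88) and the line is at (265,97). I'll place it on the tallest rest, then look at stone5.

Run:
```python
from h import *
print(out_and_place(3,.1540)); verify(3); st('end')
p=find(5,0,(.435,-.042))
```

```text
grip t54.3 p [0.5574 0.3204 0.037 ] F [-0.5 -0.3  0.5] gap 0.0238 grip 30.0
out t55.6 p [0.5379 0.3202 0.1384] F [-0.3 -1.3 -1.6] gap 0.0241 grip 30.0
over rest t57.8 p [0.6227 0.0146 0.1378] F [-0.6  0.2 -2.3] gap 0.0241 grip 30.0
set t60.7 p [0.6233 0.0135 0.0929] F [-3.1 -0.5  6. ] gap 0.0244 grip 30.0
True
verify 3 (5, array([ 0.43847694, -0.03023793, -0.08288277]), np.float64(0.681), array([184., 148., 112.]))
verify 3 (3, array([ 0.62564272,  0.01381316, -0.13856551]), np.float64(0.81), array([113.,  89.,  67.]))
verify 3 (5, array([ 0.58773167, -0.12228189,  0.0346851 ]), np.float64(0.873), array([183., 143., 104.]))
end t62.8 p [0.5037 0.0135 0.2573] F [-0.1 -0.  -0.5] gap 0.0444 grip 0.0
find [(5, array([ 0.43614731, -0.04101738, -0.07396224]), np.float64(0.924), array([116.,  94.,  73.])), (5, array([ 0.67753904, -0.14006126, -0.77702481]), np.float64(0.366), array([96., 74., 56.]))]
```

Run:
```python
from h import *
p=[a[1] for a in [(0,(.43615,-.0410,-.078))]][0]
s=grip(*p,0.,.028); up(.085,.1); s=st('lift')
if abs(s['finger_gap']-.028)<.003 and to_gauge(5):
    xf=push(5)
    c=cams.camera('top'); save(c,'t3.png')
    i=c['pixels'][190:330,130:330]; cv2.imwrite('pics/t3z.png',cv2.resize(i[:,:,::-1],(800,560),interpolation=cv2.INTER_CUBIC))
```

```text
grip t66.5 p [ 0.4362 -0.041   0.033 ] F [-0.1 -1.  -0.2] gap 0.0279 grip 30.0
lift t67.1 p [ 0.436  -0.041   0.0846] F [ 0.6  0.5 -0.8] gap 0.0279 grip 30.0
over t68.7 p [0.4257 0.3164 0.0849] F [ 0.3  0.7 -0.8] gap 0.0271 grip 30.0
on plate t69.4 p [0.4252 0.3172 0.0372] F [-1.  -0.2 -1.6] gap 0.0279 grip 30.0
slid t70.5 p [0.5021 0.3192 0.0374] F [ 0.5 -0.8 -0.4] gap 0.0276 grip 30.0
pushed t78.8 p [0.497  0.3192 0.029 ] F [-10.5  -0.6   6.4] gap 0.0006 grip 5.5
front at 0.1215, line 0.117, f 11.1
```

View pics/t3z.png

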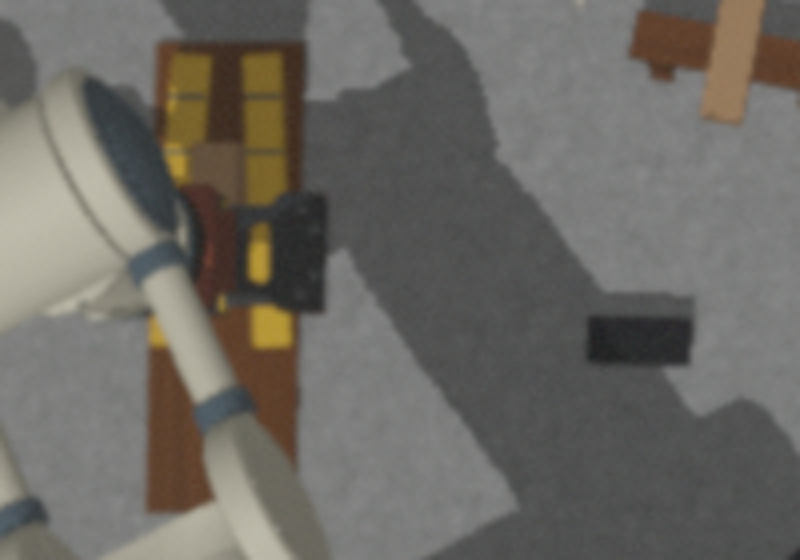

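Stone5 stops at the second line: its front is at crop (217,143) and the line is at (265,152). Now it goes on the middle rest.

Run:
```python
from h import *
print(out_and_place(5,.1215)); verify(5); verify(2); verify(3)
robot.move_to([.40,.1,.35],q(0)); st('end')
c=cams.camera('scene'); cv2.imwrite('pics/f.png',cv2.resize(c['pixels'][130:430,130:530][:,:,::-1],(800,600),interpolation=cv2.INTER_CUBIC))
c=cams.camera('top'); save(c,'ft.png')
```

```text
grip t82.5 p [0.537  0.3199 0.037 ] F [-0.4  0.7  0.1] gap 0.0275 grip 30.0
out t83.9 p [0.5178 0.3199 0.1241] F [-0.8 -0.2 -1.5] gap 0.0281 grip 30.0
over rest t87.1 p [ 0.6127 -0.2745  0.1227] F [-0.2  1.2 -0.5] gap 0.0277 grip 30.0
set t90.0 p [ 0.613 -0.275  0.078] F [-2.7  1.7  4.8] gap 0.0276 grip 30.0
True
verify 5 (5, array([ 0.59286727, -0.13897848,  0.02620189]), np.float64(0.785), array([105.,  82.,  61.]))
verify 5 (5, array([ 0.61439539, -0.27450212, -0.06894425]), np.float64(0.925), array([140., 112.,  86.]))
verify 5 (3, array([ 0.62059079,  0.03028659, -0.1593279 ]), np.float64(0.861), array([92., 72., 55.]))
verify 2 (2, array([ 0.61735201, -0.13323532,  0.02684464]), np.float64(0.915), array([113.,  90.,  68.]))
verify 2 (5, array([ 0.6212145 , -0.28129701, -0.11461519]), np.float64(0.567), array([170., 132.,  99.]))
verify 2 (5, array([0.61516894, 0.03759058, 1.03586598]), np.float64(0.435), array([147., 120.,  94.]))
verify 3 (3, array([ 0.62447981,  0.01386676, -0.14467148]), np.float64(0.851), array([112.,  88.,  67.]))
verify 3 (5, array([ 0.58702747, -0.12233005,  0.04922291]), np.float64(0.883), array([182., 142., 104.]))
verify 3 (5, array([ 0.60613339, -0.26530432, -0.11106511]), np.float64(0.921), array([94., 74., 56.]))
end t94.4 p [0.4006 0.0993 0.3491] F [-0.6  0.3 -0.3] gap 0.0482 grip 0.0
```

View pics/f.png

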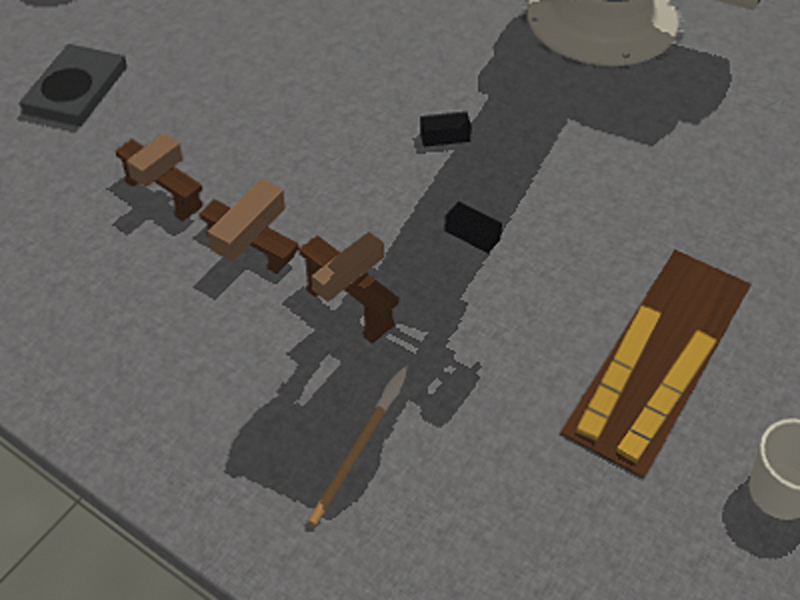

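View pics/ft.png

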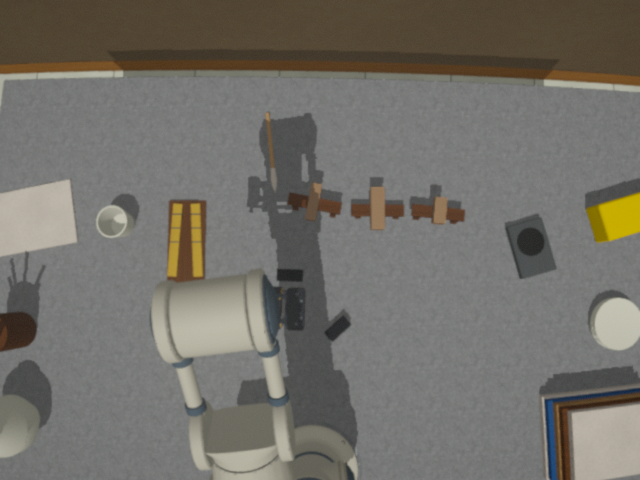

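The scene crop shows the stones lying level across the rests at about (155,158), (246,220) and (347,266). The pot, inkstone and brush are where they started. Handing in.

```bash
python3 -c "
from h import *
print(robot.finish_job())"
```

```text
the job is handed in; nothing more can be done
None
```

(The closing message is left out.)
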